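# Fit the amber filter glass into the safelight

### The job

Fit the amber filter glass to the safelight: slide it across the housing's deck until it drops flat into the round cell, then swing the retainer arm over it up to its stop. Then screw the brass ring down, clockwise from above, until it will turn no further and holds the glass snug, leaving the things standing around undisturbed.

Things in the scene. Friction and masses are not known exactly. Their poses are not given: they have to be found in the camera images.
- lamp: Safelight housing: fixed grey metal box, 140 (its x) x 300 (its y) x 45 mm high. Origin at the centre of its underside, z up; its flat top (the deck) is at z = 45 mm. In its frame the cell is centred at x 0, y -40 mm, the swing arm's pivot at x 0, y -125 mm; the glass starts on the deck on the +y side of the cell. At yaw 0 its axes are the world's.
- cell_mouth (a point): Centre of the cell's mouth, level with the deck. The cell is a flat-bottomed round recess, 87 mm in diameter and 6 mm deep, with a white diffuser disc on its floor.
- glass_centre (a point): Centre of the loose filter glass, a plain amber disc 84 mm in diameter and 8 mm thick, 0.11 kg, lying flat on the deck at the start (centre 4 mm above the deck). Seated in the cell its centre is 2 mm below the deck and its top stands 2 mm above the deck. It is too wide for most grippers and is meant to be pushed.
- swing_arm (a joint): Flat aluminium retainer arm on a vertical pivot. 0 = closed at its stop, ring above the cell; grows anticlockwise from above as it opens, to 1.9 rad. At q the ring's axis lies 85 mm from the pivot in lamp-frame direction (-sin q, cos q). Stays where left; 2 N sideways at the ring moves it. Arm and round collar (76 mm diameter) lie 13 to 21 mm above the deck. Closed, it keeps the glass out.
- pivot_pin (a point): Point on the pivot axis of the swing arm, 17 mm above the deck; the pin there ends 28 mm above the deck.
- ring (a joint): Turn of the brass retaining ring in the arm's collar: 0 = fully raised, grows clockwise from above, hard stop at 2.5 rad; it sinks 3 mm per rad. Over the seated glass its foot meets the glass at about 1.7 rad, then is sprung, with about 10 N at the stop. Friction (0.08 N m) holds it where it is left. It can be gripped across its diameter at any angle.
- ring_grip (a point): Centre of the ring's knurled brass grip, on its axis, half-way up: the grip is 60 mm in diameter and 24 mm tall (12 mm above and below this point), with an open 49 mm bore. With the ring at 0 its lower edge is 30 mm above the deck, at the stop 22.5 mm. Pushing sideways on it swings the arm.
- foot: Steel pressing washer under the arm, 76 mm outside and 52 mm inside diameter, sprung, 4 N per mm; it sinks with the ring and does not turn. Its origin is on the ring's axis; its lower face is 7 mm above the deck with the ring at 0.
- rosin_jar: Bystander: amber jar with a black lid, 58 mm diameter, 76 mm tall, loose. Origin at the centre of its underside.
- varnish_cup: Bystander: small white cup, 70 mm diameter, 52 mm tall, loose. Origin at the centre of its underside.
- loupe: Bystander: black eye loupe, 43 mm diameter, 41 mm tall, loose. Origin at the centre of its underside.
Things that resemble listed ones, but are neither listed nor needed, are in the scene too. What is meant by the part that bears glass_centre is not turquoise, and is the smaller of those in its own colour.

How it is judged:
On the way, in this order (a step that is already met when the one before it is completed fails the run):
1. the glass lies flat in the cell (horizontal distance between glass_centre and cell_mouth below 0.004 m and z of glass_centre in the frame of cell_mouth below 0 m and angle between glass_centre's own z axis and vertical below 0.04 rad), for 0.2 s.
2. the arm is swung closed over the seated glass (value of joint swing_arm below 0.04 rad and horizontal distance between glass_centre and cell_mouth below 0.004 m and z of glass_centre in the frame of cell_mouth below 0 m), for 0.2 s.
At the end, for the whole second after the job is handed in: The glass lies flat in the cell (within 4 mm of its centre, its middle below the deck, tilted less than 0.04 rad), the arm is closed to within 0.04 rad, and the ring is turned past 2.3 rad with its foot pressing on the glass with more than 4 N (all of step 2 and angle between glass_centre's own z axis and vertical below 0.04 rad and value of joint ring above 2.3 rad and contact force between foot and glass above 4 N); the robot touches nothing.
It fails at once if a bystander is moved more than 30 mm or tipped over (distance of any of rosin_jar, varnish_cup, loupe from where it was at the start of the episode above 0.03 m or angle between any of rosin_jar, varnish_cup, loupe's own z axis and vertical above 0.5 rad).
It also fails if it takes over 72 s, if anything falls off the work surface, if the arm or the gripper's body presses on something with over 40 N, if the wrist force passes 120 N, or if a joint passes its speed limit or range.

### The arm

A 7-joint arm with a two-finger parallel gripper is mounted at the origin on the work surface; the furniture and walls round the work are solid. World frame = base frame: x ahead of the robot, y to its left, z up, the work surface at z = 0. Lengths are in m, angles in rad, forces in N, time in s.
With the tool pointing down it reaches from about 0.425 to 0.95 m from the base axis. Payload 16.7 kg.
Tool frame: the origin (TCP) lies at the very end of the fingers, on their centre line; the grasp point (between the pads) lies 19 mm behind it; y points along the fingers, z is the direction in which the jaws open and shut, and the axes are right-handed (so a half turn about y gives the same grasp; the last joint's range is limited). The gripper opens to 94 mm and grips with 3 to 60 N. Pads are 16 mm wide; open, the fingers measure 119 mm over their backs; the gripper's body (75 mm by 177 mm) begins 78 mm behind the grasp point.
Start: joints at [1.073, 0.426, 0.074, 1.606, -0.034, 1.111, -0.067], TCP at [0.231, -0.634, 0.205] pointing down, gripper open.
Joint ranges: [-2.85, 2.85], [-0.5, 2.14], [-1.23, 1.37], [0.21, 2.46], [-1.02, 4.16], [0.16, 2.05], [-2.73, 2.73]. Speed limits (rad/s): [1.89, 1.89, 2.39, 2.39, 3.01, 3.01, 3.01].

### API

Orientations are given as a 3x3 rotation matrix whose columns are the frame's x, y, z axes.
In Python, from station import r gives the robot as it stands.
- The arm moves only by the tool jog_arm, never from a script. Its arguments are lists of equal length, an entry for each row: "slide": the shift along the tool's x, y, z in m, a list of three; "roll": the turn about the tool's y in degrees. A call has 1 to 20 rows; each row shifts and turns the commanded pose from where the row before left it, along the tool's axes as they then stand; what a row does not reach is not made up. A row lasts 1/10 s, in which the tool goes at most 50 mm and 8.59 degrees, less where a joint would pass 70% of its speed; a pose out of reach is approached as far as the arm can. A call is refused whole if a number of a shift passes 0.05 or a number of a turn 8.59, either way. A call with a gripper value outside its range is refused whole. "grip" is the closure in counts, from 0 (fully open) to 255 (shut), set as the call begins (left out, the last holds). The fingers move at their own pace and stop on an object; "squeeze" is the grip in N (left out, the last holds). Time passes only in rows, so rows that do not move let the fingers close. It gives the time, the measured TCP pose, the force and the opening at its end, in the units of the state.
- r.get_obs(): the state, without advancing time (a new reading comes with each control period).
- r.capture(name): name is "scene" or "side" or "wrist"; returns a dict with "img" (420x560x3 uint8, red, green, blue), "K" (3x3 intrinsics, pixels), "rvec" (rotation vector, rad) and "tvec" (3), from world to camera coordinates, as OpenCV has them; the wrist camera has in their place "hand_eye" (4x4, takes a point from camera to tool coordinates, whose origin is the TCP and whose axes are the tool frame's). Camera axes: x right, y down, z forward; pixel columns grow to the right and rows downward; lengths in m; the calibration is good to about 2 mm. A picture is of the moment at which its call begins: read the wrist's pose just before it. There is no depth.
- r.finish_job(): hands the job in, once; it reports no verdict.
The state is a dict: "clock": time; "joint_pos": joint angles; "qd": joint speeds; "effort": joint torques, N m; "position": TCP position; "tcp_rot": TCP orientation; "contact_force": force on the tool from outside, world axes, zero at the start; "moment": the same for the moment, N m; "opening": finger opening in m.
Only numpy, scipy, OpenCV 4.12 (cv2) and the standard library are available. Lean on these libraries where they do the work, as an engineer would, in place of code of your own. Each camera call takes 0.05 s, during which the arm holds its last target.

## Working session

There is one attempt and no reset: what is moved stays moved. The work goes in short steps, Python scripts to look and compute and a tool call to move; the robot and the scene stay as the last step left them, time stands still between calls to the robot, and variables do not carry over. Pictures are saved under pics/ and viewed, and the job is handed in when it is done.

Besides the shell and the picture viewer there is one more tool, called after ">>>" as name([rows], argument=value, ...), one row to a line, values as JSON. jog_arm: Moves the arm, as the interface text tells. Its arguments: {"type":"object","properties":{"slide":{"type":"array","items":{"type":"array","items":{"type":"number"}}},"roll":{"type":"array","items":{"type":"number"}},"grip":{"type":"number"},"squeeze":{"type":"number"}},"required":["slide","roll"]}

```bash
ls; mkdir -p pics; python3 - <<'E'
from station import r
import cv2
o=r.get_obs(); print(o)
for n in ["scene","side","wrist"]:
    c=r.capture(n); cv2.imwrite(f"pics/{n}0.png",c["img"][:,:,::-1]); print(n,{k:v for k,v in c.items() if k!="img"})
E
```

```text
pics
{'clock': 0.0, 'joint_pos': array([ 1.0725182 ,  0.42674668,  0.07386505,  1.60662657, -0.03404889,
        1.11078202, -0.06710959]), 'qd': array([ 4.85445758e-04,  3.17374526e-03, -6.18608811e-04, -1.18048507e-03,
       -4.38980927e-04,  4.04211588e-06,  1.72542090e-03]), 'effort': array([-1.02155405e-03, -9.35823798e+01,  3.66540760e+00, -4.54200625e+01,
       -4.88498854e-02,  2.01555173e-02,  8.53507481e-05]), 'position': array([ 0.23047409, -0.63396018,  0.20475763]), 'tcp_rot': array([[-9.39801893e-01, -5.82999982e-04,  3.41719275e-01],
       [-3.41719740e-01,  1.16653217e-03, -9.39801180e-01],
       [ 1.49277542e-04, -9.99999150e-01, -1.29553175e-03]]), 'contact_force': array([-0.04600578, -0.23972963, -0.01071658]), 'moment': array([ 0.01008903, -0.01856003,  0.03667121]), 'opening': 0.09397736756523277}
scene {'K': array([[462.76153843,   0.        , 284.06317292],
       [  0.        , 462.76153843, 210.93035508],
       [  0.        ,   0.        ,   1.        ]]), 'rvec': array([ 2.28159636, -0.66100705,  0.29793188]), 'tvec': array([-0.509191  ,  0.28612276,  0.6957712 ])}
side {'K': array([[476.83165229,   0.        , 276.53575563],
       [  0.        , 476.83165229, 208.25920624],
       [  0.        ,   0.        ,   1.        ]]), 'rvec': array([ 1.95542285, -0.28218408,  0.17857093]), 'tvec': array([-0.54756589,  0.12540679,  0.79520026])}
wrist {'K': array([[378.22660038,   0.        , 275.1871261 ],
       [  0.        , 378.22660038, 211.26501785],
       [  0.        ,   0.        ,   1.        ]]), 'hand_eye': array([[-3.78811890e-04,  9.70094230e-01,  2.42728330e-01,
        -7.02022508e-02],
       [ 1.11700410e-03, -2.42727785e-01,  9.70093797e-01,
        -1.79575926e-01],
       [ 9.99999304e-01,  6.38611604e-04, -9.91651061e-04,
        -5.87869984e-04],
       [ 0.00000000e+00,  0.00000000e+00,  0.00000000e+00,
         1.00000000e+00]])}
```

View pics/scene0.png

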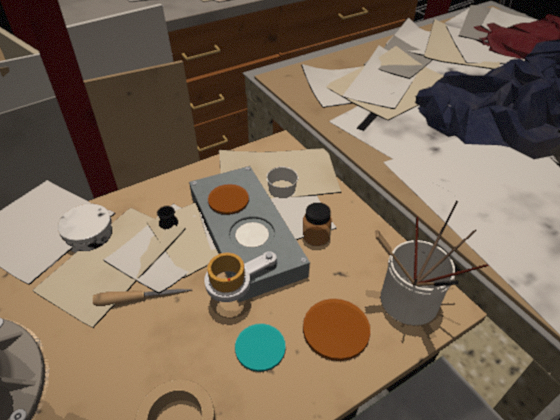

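View pics/side0.png

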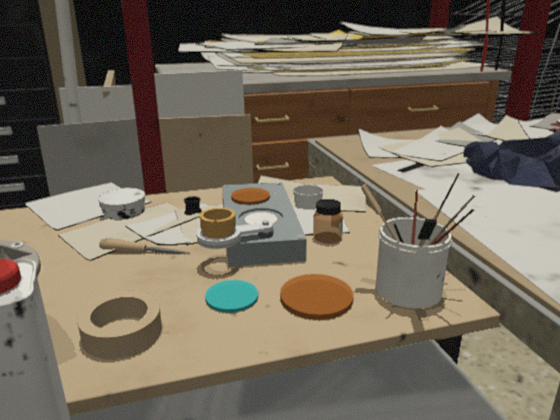

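View pics/wrist0.png

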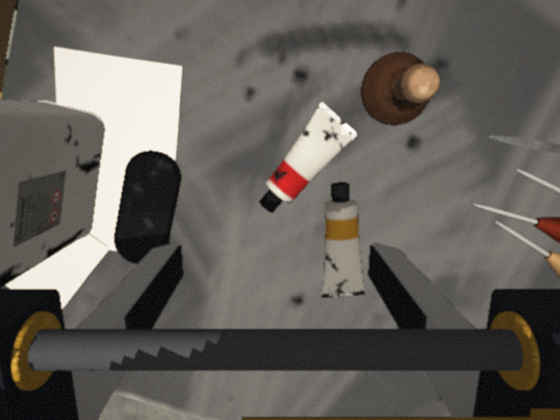

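The scene view shows the glass on the deck at about (229,199), the cell at (252,233), the pivot at (268,258), the ring at (226,272), the jar at (317,224), a grey cup at (282,180), a white cup at (85,227) and the loupe at (167,217). Next I'll measure them.

```bash
cat > h.py <<'E'
import numpy as np, cv2
from station import r
def cam(c, o=None):
    if "rvec" in c:
        R=cv2.Rodrigues(c["rvec"])[0]; return R.T, -R.T@c["tvec"]
    T=np.eye(4);T[:3,:3]=o["tcp_rot"];T[:3,3]=o["position"];T=T@c["hand_eye"]
    return T[:3,:3],T[:3,3]
def ray(c,px,z,o=None):
    R,t=cam(c,o); px=np.atleast_2d(np.array(px,float))
    d=np.c_[(px-c["K"][:2,2])/c["K"][0,0],np.ones(len(px))]@R.T
    return t+d*((z-t[2])/d[:,2])[:,None]
def proj(c,P,o=None):
    R,t=cam(c,o); p=(np.atleast_2d(P)-t)@R; return p[:,:2]/p[:,2:]*c["K"][0,0]+c["K"][:2,2]
def blobs(img,lo,hi,amin=100):
    h=cv2.cvtColor(img,cv2.COLOR_RGB2HSV); m=cv2.inRange(h,np.array(lo),np.array(hi))
    cs,_=cv2.findContours(m,cv2.RETR_EXTERNAL,cv2.CHAIN_APPROX_NONE)
    return [k for k in cs if cv2.contourArea(k)>amin]
def circ(P):
    A=np.c_[2*P[:,:2],np.ones(len(P))]; s=np.linalg.lstsq(A,(P[:,:2]**2).sum(1),rcond=None)[0]
    return s[:2],np.sqrt(s[2]+s[0]**2+s[1]**2)
E
python3 - <<'E'
from h import *
for n in ["scene","side"]:
    c=r.capture(n); print(n,cam(c)[1])
    for k in blobs(c["img"],(5,180,90),(15,255,255),150):
        h=cv2.convexHull(k)[:,0]; m=h.mean(0)
        print("amb",m.round(),cv2.contourArea(k),[ (z,*[np.round(v,4) for v in circ(ray(c,h,z))]) for z in (0.008,.053)])
    im=c["img"]
    cv2.imwrite(f"pics/{n}z.png",cv2.resize(im[150:320,150:350] if n=="scene" else im[160:290,160:360],None,fx=4 if n=="side" else 3.5,fy=4 if n=="side" else 3.5,interpolation=cv2.INTER_CUBIC)[:,:,::-1])
E
```

```text
scene [ 0.26089102 -0.51267845  0.70309029]
amb [339. 328.] 2986.5 [(0.008, array([ 0.572 , -0.2157]), np.float64(0.0565)), (0.053, array([ 0.5519, -0.2349]), np.float64(0.0528))]
amb [228. 198.] 805.5 [(0.008, array([0.5655, 0.1645]), np.float64(0.0431)), (0.053, array([0.5457, 0.1206]), np.float64(0.0403))]
side [ 0.33763798 -0.80966628  0.422303  ]
amb [311. 297.] 1585.5 [(0.008, array([ 0.5703, -0.2209]), np.float64(0.0524)), (0.053, array([ 0.545 , -0.2848]), np.float64(0.0468))]
```

View pics/scenez.png

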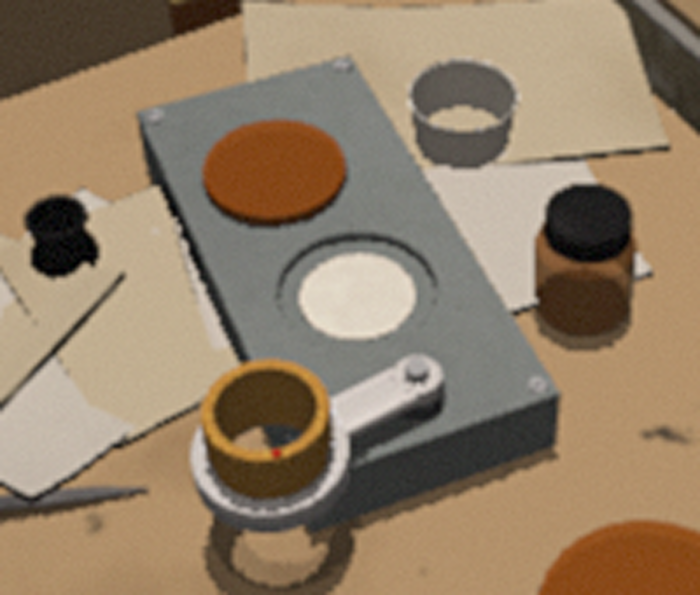

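View pics/sidez.png

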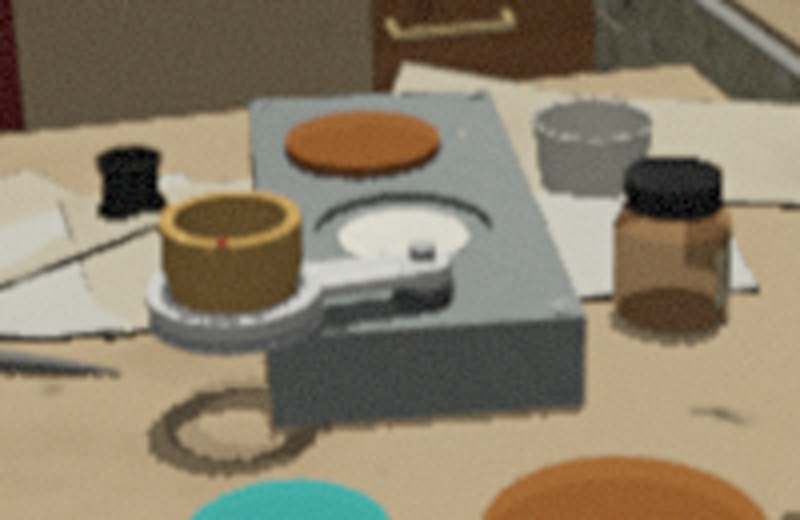

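```bash
python3 - <<'E'
from h import *
c=r.capture("scene"); s=r.capture("side")
z=lambda p:np.array(p)/3.5+150
zs=lambda p:np.array(p)/4.+np.array([160,160])
C=ray(c,[z(p) for p in [(138,113),(352,60),(558,397)]],.045);print("corners scene",C.round(4).tolist(),np.linalg.norm(np.diff(C,axis=0),axis=1))
S=ray(s,[zs(p) for p in [(250,100),(490,95),(583,320),(273,335)]],.045);print("side",S.round(4).tolist(),np.linalg.norm(np.diff(S,axis=0),axis=1))
for n,k in (("scene",c),("side",s)):
    for b in blobs(k["img"],(0,0,165),(40,60,255),150):
        h=cv2.convexHull(b)[:,0]; m=h.mean(0)
        if 200<m[0]<290 and 190<m[1]<260: print("disc",n,m,[np.round(v,4) for v in circ(ray(k,h,.039))])
for n,k,f in (("scene",c,z),("side",s,zs)):
    pin={"scene":(416,362),"side":(422,243)}[n]
    print("pin top",ray(k,f(pin),.073).round(4))
    j={"scene":((36,215+0),(64,262)),"side":((99,155),(160,212))}
# bases: front bottom pixel -> z0
print("jar lid top ctr",ray(c,z((588,213)),.076),ray(s,zs((673,172)),.076))
print("cup top ctr",ray(c,z((463,92)),.052),ray(s,zs((592,120)),.052))
print("loupe top",ray(c,z((57,213)),.041),ray(s,zs((129,152)),.041))
print("ring top ctr",ray(c,z((266,407)),.045+.054),ray(s,zs((231,218)),.099))
E
```

```text
corners scene [[0.5022, 0.2143, 0.045], [0.6384, 0.1901, 0.045], [0.5936, -0.1019, 0.045]] [0.13833408 0.29539852]
side [[0.5035, 0.2145, 0.045], [0.6377, 0.1819, 0.045], [0.5932, -0.1054, 0.045], [0.4603, -0.0801, 0.045]] [0.13807537 0.29068639 0.13523759]
disc scene [251.36842105 233.73684211] [array([0.5433, 0.0204]), np.float64(0.0322)]
disc side [258.85714286 220.64285714] [array([ 0.5166, -0.0007]), np.float64(0.0584)]
pin top [[ 0.5315 -0.0631  0.073 ]]
pin top [[ 0.5312 -0.0657  0.073 ]]
jar lid top ctr [[ 0.66558748 -0.02457555  0.076     ]] [[ 0.66537539 -0.02792189  0.076     ]]
cup top ctr [[0.67715833 0.12032848 0.052     ]] [[0.67382783 0.1089094  0.052     ]]
loupe top [[0.42787628 0.1635125  0.041     ]] [[0.42787509 0.16379656 0.041     ]]
ring top ctr [[ 0.44616774 -0.06778514  0.099     ]] [[ 0.44621032 -0.07289073  0.099     ]]
```

```bash
python3 - <<'E'
from h import *
c=r.capture("scene"); s=r.capture("side")
def tri(a,b):
    M=[];B=[]
    Ps=[]
    for k,p in((c,a),(s,b)):
        R,t=cam(k);d=R@np.r_[(np.array(p)-k["K"][:2,2])/k["K"][0,0],1];d/=np.linalg.norm(d);Q=np.eye(3)-np.outer(d,d);M.append(Q);B.append(Q@t)
    X=np.linalg.solve(sum(M),sum(B)); return X.round(3),[ (proj(k,X)-p).round(1) for k,p in((c,a),(s,b))]
print("brush",tri((455,203),(457,177)),tri((416,216),(412,187)))
print("pot top",tri((421,262),(415,235)))
print("jug",tri((0,340),(0,250)), tri((5,350),(5,270)))
print("roll top",tri((178,395),(120,310)))
print("grey-lidded tin",tri((85,225),(122,197)))
for z in (.0,.1,.2,.3):print(z,ray(c,(45,355),z),ray(s,(45,300),z))
E
```

```text
brush (array([ 0.808, -0.205,  0.173]), [array([[-0.1,  0.1]]), array([[ 0.1, -0.1]])]) (array([ 0.745, -0.182,  0.155]), [array([[-0.7,  0.4]]), array([[ 0.7, -0.4]])])
pot top (array([ 0.729, -0.23 ,  0.094]), [array([[-0.6,  0.3]]), array([[ 0.7, -0.3]])])
jug (array([0.087, 0.034, 0.035]), [array([[-5.5,  3.9]]), array([[ 5.7, -1.4]])]) (array([ 0.08 ,  0.051, -0.014]), [array([[-4.3,  3.1]]), array([[ 4.6, -1.2]])])
roll top (array([ 0.288, -0.189,  0.021]), [array([[-5.1,  4.6]]), array([[ 6.4, -2.4]])])
grey-lidded tin (array([0.28 , 0.207, 0.044]), [array([[ 0.7, -0.4]]), array([[-0.7,  0.2]])])
0.0 [[ 0.14308093 -0.00148317  0.        ]] [[ 0.16279763 -0.09964538  0.        ]]
0.1 [[ 0.15983697 -0.07419008  0.1       ]] [[ 0.20419927 -0.26777606  0.1       ]]
0.2 [[ 0.17659301 -0.146897    0.2       ]] [[ 0.2456009  -0.43590674  0.2       ]]
0.3 [[ 0.19334905 -0.21960392  0.3       ]] [[ 0.28700254 -0.60403742  0.3       ]]
```

```bash
python3 - <<'E'
from h import *
o=r.get_obs(); W=r.capture("wrist"); print(cam(W,o)[1])
# tool shift wanted
for tgt in ([.40,-.25,.32],[.56,.10,.32]):
    print(o["tcp_rot"].T@(np.array(tgt)-o["position"]))
E
```

```text
[ 0.2964199  -0.60977921  0.38498699]
[-0.29046579 -0.11453241 -0.30331922]
[-0.56041409 -0.11447987 -0.57759629]
```

```bash
python3 - <<'E'
from h import *
o=r.get_obs(); W=r.capture("wrist"); s=r.capture("side");c=r.capture("scene")
for z in (0,.1,.15,.2,.25):
    P=ray(W,[(103,120),(103,190),(20,105)],z,o); print(z,P.round(3).tolist(),proj(s,P).round().tolist(),proj(c,P).round().tolist())
E
```

```text
0 [[0.235, -0.45, 0.0], [0.166, -0.467, 0.0], [0.221, -0.37, 0.0]] [[71.0, 487.0], [-13.0, 524.0], [65.0, 425.0]] [[224.0, 626.0], [173.0, 692.0], [183.0, 560.0]]
0.1 [[0.251, -0.492, 0.1], [0.2, -0.504, 0.1], [0.241, -0.432, 0.1]] [[66.0, 441.0], [-8.0, 470.0], [61.0, 392.0]] [[252.0, 656.0], [208.0, 716.0], [213.0, 595.0]]
0.15 [[0.259, -0.512, 0.15], [0.217, -0.523, 0.15], [0.25, -0.464, 0.15]] [[62.0, 412.0], [-5.0, 436.0], [58.0, 369.0]] [[270.0, 676.0], [232.0, 732.0], [234.0, 618.0]]
0.2 [[0.267, -0.533, 0.2], [0.234, -0.541, 0.2], [0.26, -0.495, 0.2]] [[58.0, 375.0], [-1.0, 395.0], [55.0, 341.0]] [[294.0, 701.0], [261.0, 751.0], [260.0, 648.0]]
0.25 [[0.275, -0.554, 0.25], [0.251, -0.56, 0.25], [0.27, -0.526, 0.25]] [[52.0, 329.0], [4.0, 343.0], [50.0, 304.0]] [[324.0, 733.0], [298.0, 777.0], [294.0, 687.0]]
```

>>> jog_arm([
  [-0.03,-0.03,0],
  [-0.04,-0.03,0],
  [-0.04,-0.03,0],
  [-0.04,-0.03,0],
  [-0.04,-0.03,0],
  [-0.04,-0.02,0],
  [-0.03,0,-0.03],
  [-0.02,0,-0.04],
  [-0.02,0,-0.04],
  [-0.02,0,-0.04],
], roll=[0,0,0,0,0,0,0,0,0,0])

```text
clock: 1.65
position: [0.4802, -0.3822, 0.3754]
tcp_rot: [[-0.94, 0.0, 0.342], [-0.342, -0.0, -0.94], [-0.0, -1.0, 0.0]]
contact_force: [-0.4, -0.0, 0.5]
opening: 0.094
```

>>> jog_arm([
  [-0.0213,0.008,-0.0387],
  [-0.0213,0.008,-0.0387],
  [-0.0213,0.01,-0.0387],
  [-0.0213,0.012,-0.0387],
  [-0.0213,0.012,-0.0387],
  [-0.0213,0.012,-0.0387],
  [-0.0213,0.012,-0.0387],
  [-0.0213,0.012,-0.0387],
  [-0.0213,0.012,-0.0387],
  [-0.0213,0.012,-0.0387],
  [-0.0213,0.012,-0.0387],
  [0,0,0],
  [0,0,0],
  [0,0,0],
  [0,0,0],
  [0,0,0],
  [0,0,0],
  [0,0,0],
  [0,0,0],
  [0,0,0],
], roll=[0,0,0,0,0,0,0,0,0,0,0,-7.67,-7.67,-7.67,-7.67,-7.67,-7.67,-7.67,-7.67,0])

```text
clock: 3.65
position: [0.5549, 0.096, 0.2535]
tcp_rot: [[-0.148, 0.0, 0.989], [-0.989, 0.0, -0.148], [-0.0, -1.0, 0.0]]
contact_force: [0.1, -0.5, 0.7]
opening: 0.0944
```

```bash
python3 - <<'E'
from h import *
o=r.get_obs(); W=r.capture("wrist"); print(o["position"],o["tcp_rot"],o["joint_pos"],cam(W,o)[1]); cv2.imwrite("pics/w1.png",W["img"][:,:,::-1])
E
```

```text
[0.55488521 0.09602764 0.25354398] [[-1.48229169e-01  4.61019110e-05  9.88953038e-01]
 [-9.88953025e-01  1.64246051e-04 -1.48229175e-01]
 [-1.69265280e-04 -9.99999985e-01  2.12465685e-05]] [ 0.16684664  0.24484195 -0.53427999  1.77647446  0.13510022  1.15659168
 -0.55767802] [0.56502431 0.16602354 0.43313248]
```

View pics/w1.png

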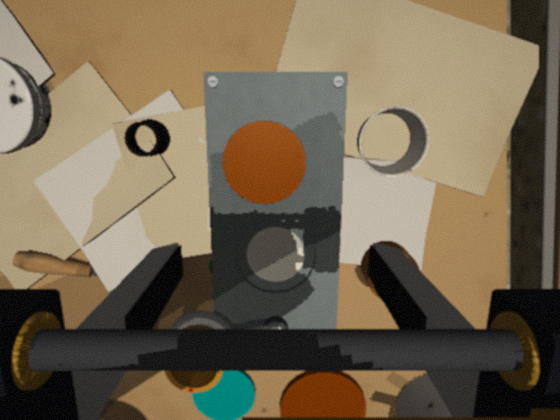

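```bash
python3 - <<'E'
from h import *
o=r.get_obs(); W=r.capture("wrist")
P=ray(W,[(204,73),(347,73),(337,328),(213,326)],.045,o); print("corners",P.round(4).tolist()); d=np.diff(P,axis=0);print(np.linalg.norm(d,axis=1),np.degrees(np.arctan2(d[:,1],d[:,0])))
for b in blobs(W["img"],(3,150,60),(18,255,255),800):
    h=cv2.convexHull(b)[:,0]; print("amb",h.mean(0),[np.round(v,4) for v in circ(ray(W,h,.053,o))],[np.round(v,4) for v in circ(ray(W,h,.045,o))])
c=ray(W,[(245,256),(317,256),(281,292)],.045,o);print("cell",circ(c))
cv2.imwrite("pics/w1z.png",cv2.resize(W["img"][190:340,180:380],None,fx=4,fy=4,interpolation=cv2.INTER_CUBIC)[:,:,::-1])
cv2.imwrite("pics/w1y.png",cv2.resize(W["img"][55:205,180:380],None,fx=4,fy=4,interpolation=cv2.INTER_CUBIC)[:,:,::-1])
E
```

```text
corners [[0.5034, 0.2174, 0.045], [0.6404, 0.1962, 0.045], [0.5993, -0.0767, 0.045], [0.4594, -0.0524, 0.045]]
[0.13859592 0.27592362 0.14198018] [ -8.81280822 -98.55918096 170.16668446]
amb [321.86363636 388.5       ] [array([ 0.5719, -0.177 ]), np.float64(0.0528)] [array([ 0.5721, -0.1843]), np.float64(0.054)]
amb [264.82857143 163.54285714] [array([0.5469, 0.1233]), np.float64(0.0413)] [array([0.5465, 0.1224]), np.float64(0.0421)]
cell (array([0.54852645, 0.01644372]), np.float64(0.03936756444812471))
```

View pics/w1z.png

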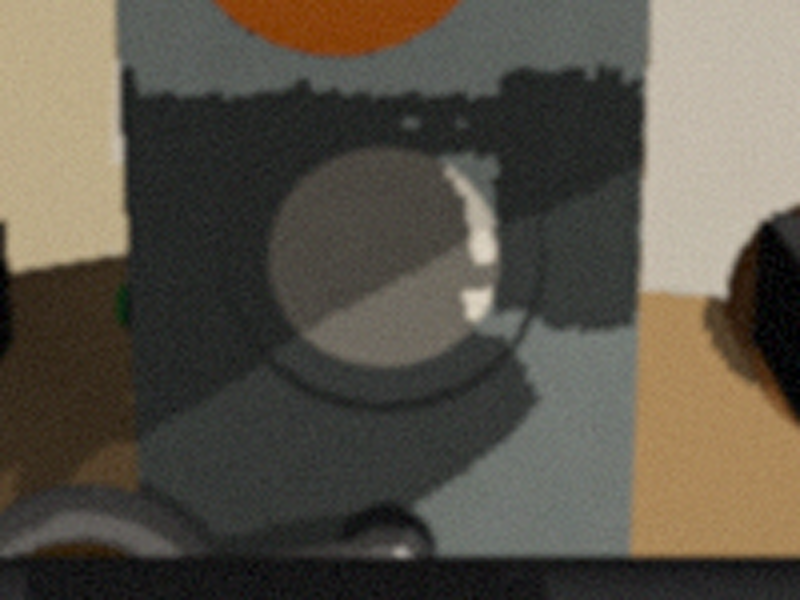

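View pics/w1y.png

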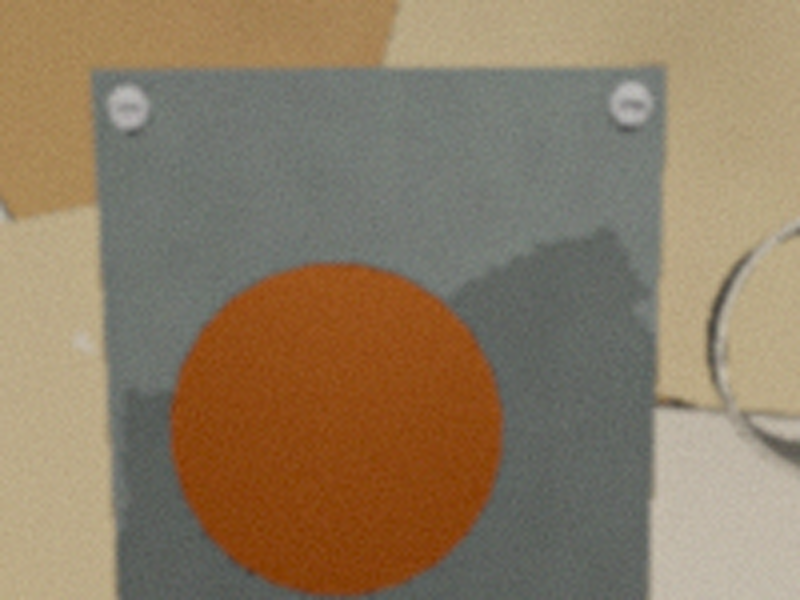

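```bash
python3 - <<'E'
from h import *
o=r.get_obs(); W=r.capture("wrist")
a=lambda p:np.array(p)/4.+[180,190]
print("disc c",ray(W,a((383.5,257)),.039,o), ray(W,[a((268,257)),a((498,257))],.039,o))
print("rim",ray(W,[a((545,258)),a((390,408)),a((520,335)),a((265,365))],.045,o),circ(ray(W,[a((545,258)),a((390,408)),a((520,335)),a((265,365))],.045,o)))
E1=ray(W,[a((119,30)),a((650,30)),a((641,200)),a((127,200)),a((134,400)),a((633,400))],.045,o)
m=[E1[[0,1]].mean(0),E1[[2,3]].mean(0),E1[[4,5]].mean(0)];print(m,E1[1]-E1[0])
d=m[2]-m[0];print(np.degrees(np.arctan2(d[1],d[0])))
g=lambda p:np.array(p)/4.+[180,55]
s=ray(W,[g((128,107)),g((631,105))],.047,o);print("screws",s,np.diff(s,axis=0),np.degrees(np.arctan2(*(s[1]-s[0])[[1,0]])))
print("pin?",ray(W,a((402,545)),.073,o))
E
```

```text
disc c [[0.54343083 0.02038656 0.039     ]] [[0.51189894 0.02531484 0.039     ]
 [0.57468881 0.01550109 0.039     ]]
rim [[ 0.5871469   0.01553003  0.045     ]
 [ 0.53867003 -0.02186942  0.045     ]
 [ 0.57744064 -0.00575068  0.045     ]
 [ 0.50642246 -0.00369834  0.045     ]] (array([0.54272583, 0.02298818]), np.float64(0.04505178622923393))
[array([0.55374191, 0.08489533, 0.045     ]), array([0.54640763, 0.03868065, 0.045     ]), array([ 0.53724851, -0.01918936,  0.045     ])] [ 0.13746389 -0.02148907  0.        ]
-99.00430000922789
screws [[0.51002324 0.2081538  0.047     ]
 [0.63051434 0.18977708 0.047     ]] [[ 0.1204911  -0.01837672  0.        ]] -8.671650156876986
pin? [[ 0.53769464 -0.04793104  0.073     ]]
```

>>> jog_arm([
  [0,0,0],
  [-0.037,0,-0.0045],
  [-0.0375,0,-0.0045],
  [0,0.04,0],
  [0,0.04,0],
  [0,0.04,0],
  [0,0.0335,0],
  [0,0,0],
], roll=[-6.5,0,0,0,0,0,0,0], grip=92, squeeze=30)

```text
clock: 4.6
position: [0.5463, 0.17, 0.0962]
tcp_rot: [[-0.04, -0.006, 0.999], [-0.999, -0.002, -0.04], [0.002, -1.0, -0.006]]
contact_force: [-0.7, 0.5, 0.0]
opening: 0.0603
```

```bash
python3 - <<'E'
from h import *
o=r.get_obs(); W=r.capture("wrist"); print(o["position"],o["tcp_rot"][:,0],o["opening"]); cv2.imwrite("pics/w2.png",W["img"][:,:,::-1])
g=np.array([.5469,.1233,.053]);cl=np.array([.5434,.0204,.045]);R=o["tcp_rot"]
print(R.T@(g-o["position"]),R.T@(cl-o["position"]))
for b in blobs(W["img"],(3,150,60),(18,255,255),800):
    h=cv2.convexHull(b)[:,0]; print("amb",h.mean(0),[np.round(v,4) for v in circ(ray(W,h,.053,o))])
E
```

```text
[0.54626128 0.16997145 0.09624496] [-0.03988438 -0.99920228  0.0020081 ] 0.060251011080203
[0.04652191 0.04332251 0.00276257] [0.14946335 0.05152541 0.00341925]
amb [269.3        280.56666667] [array([0.5472, 0.1238]), np.float64(0.0418)]
```

View pics/w2.png

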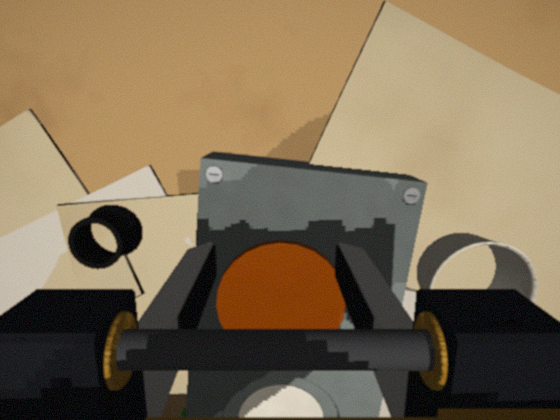

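>>> jog_arm([
  [0,0.02,0.003],
  [0,0.02,0],
  [0,0.0082,0],
  [0,0,0],
  [0,0,0],
], roll=[0,0,0,0,0])

```text
clock: 5.15
position: [0.5525, 0.1712, 0.0533]
tcp_rot: [[-0.038, 0.002, 0.999], [-0.999, 0.0, -0.038], [-0.001, -1.0, 0.002]]
contact_force: [-0.3, 0.1, 1.1]
opening: 0.0598
```

```bash
python3 - <<'E'
from h import *
o=r.get_obs(); print(o["position"],o["tcp_rot"],o["opening"],o["contact_force"])
g=np.array([.5472,.1238,.053]);cl=np.array([.5434,.0204,.045]);R=o["tcp_rot"]
print(R.T@(g-o["position"]),R.T@(cl-o["position"]))
E
```

```text
[0.55246014 0.17116357 0.05333173] [[-3.81585944e-02  1.56277380e-03  9.99270474e-01]
 [-9.99271552e-01  4.75998717e-04 -3.81593800e-02]
 [-5.35285942e-04 -9.99998666e-01  1.54347196e-03]] 0.059794063270940716 [-0.28028387  0.06491081  1.06667121]
[ 0.04752996  0.00030096 -0.00344945] [ 0.15100393  0.00824579 -0.00331335]
```

>>> jog_arm([
  [0,0.004,-0.0034],
  [0,0,0],
  [0,0,0],
  [0,0,0],
], roll=[0,0,0,0])

```text
clock: 5.55
position: [0.5484, 0.171, 0.0481]
tcp_rot: [[-0.038, 0.0, 0.999], [-0.999, 0.0, -0.038], [-0.0, -1.0, 0.0]]
contact_force: [-0.6, -0.1, 0.4]
opening: 0.0602
```

```bash
python3 - <<'E'
from h import *
o=r.get_obs(); print(o["position"],o["tcp_rot"],o["opening"],o["contact_force"])
g=np.array([.5472,.1238,.053]);cl=np.array([.5434,.0204,.045]);R=o["tcp_rot"]
print(R.T@(g-o["position"]),R.T@(cl-o["position"]))
E
```

```text
[0.54841699 0.17095409 0.04807447] [[-3.77700550e-02  3.08503133e-04  9.99286409e-01]
 [-9.99286452e-01  8.30536323e-05 -3.77700823e-02]
 [-9.46465548e-05 -9.99999949e-01  3.05146062e-04]] 0.06018633919597273 [-0.56332452 -0.11185299  0.38543121]
[ 0.04716594 -0.00492983  0.00056639] [0.15063644 0.00306041 0.00067209]
```

>>> jog_arm([
  [0.004,0,0.0006],
  [0.006,0,0],
  [0.006,0,0],
  [0.007,0,0],
  [0.008,0,0],
  [0.008,0,0],
  [0.008,0,0],
  [0.008,0,0],
  [0.008,0,0],
  [0.008,0,0],
  [0.008,0,0],
  [0.008,0,0],
  [0.006,0,0],
  [0.005,0,0],
  [0,0,0],
], roll=[0,0,0,0,0,0,0,0,0,0,0,0,0,0,0])

```text
clock: 7.05
position: [0.5452, 0.0722, 0.0478]
tcp_rot: [[-0.038, -0.0, 0.999], [-0.999, -0.0, -0.038], [0.0, -1.0, -0.0]]
contact_force: [-0.3, 0.1, -0.0]
opening: 0.0601
```

```bash
cat > look.py <<'E'
from h import *
import sys
o=r.get_obs(); print(o["position"],o["contact_force"],o["opening"])
cl=np.array([.5434,.0204,.045]);R=o["tcp_rot"];print("cell in tool",R.T@(cl-o["position"]))
for n in sys.argv[2:]:
    W=r.capture(n)
    for b in blobs(W["img"],(3,140,40),(18,255,255),150):
        h=cv2.convexHull(b)[:,0]; print(n,"amb",h.mean(0).round(),[np.round(v,4) for v in circ(ray(W,h,.053,o))])
    cv2.imwrite(f"pics/{n}{sys.argv[1]}.png",W["img"][:,:,::-1])
    if n!="wrist":cv2.imwrite(f"pics/{n}{sys.argv[1]}z.png",cv2.resize(W["img"][150:320,130:350],None,fx=3.5,fy=3.5,interpolation=cv2.INTER_CUBIC)[:,:,::-1])
E
python3 look.py 3 wrist scene
```

```text
[0.5451807  0.07218985 0.04778147] [-0.30826395  0.06194722 -0.04536512] 0.060079437899199256
cell in tool [0.05181932 0.00279453 0.00021181]
wrist amb [282. 387.] [array([0.5434, 0.0354]), np.float64(0.0411)]
wrist amb [277. 282.] [array([0.5436, 0.0393]), np.float64(0.04)]
scene amb [336. 330.] [array([ 0.5511, -0.2357]), np.float64(0.0544)]
scene amb [226. 273.] [array([ 0.4551, -0.0441]), np.float64(0.0384)]
scene amb [316. 235.] [array([ 0.6475, -0.0436]), np.float64(0.0379)]
scene amb [247. 225.] [array([0.5418, 0.0323]), np.float64(0.0436)]
scene amb [200. 132.] [array([0.6285, 0.3719]), np.float64(0.077)]
scene amb [194.  87.] [array([0.6127, 0.5874]), np.float64(0.1104)]
scene amb [333.  28.] [array([1.258, 0.67 ]), np.float64(0.2734)]
```

View pics/wrist3.png

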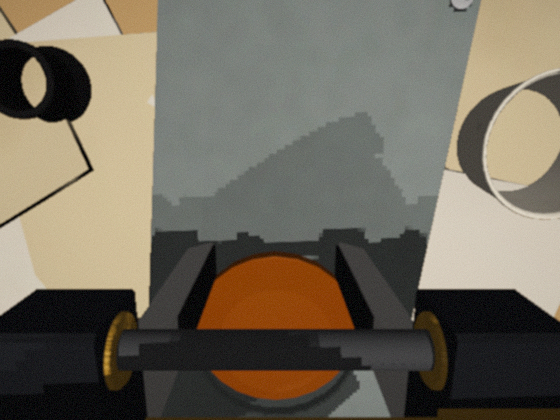

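View pics/scene3z.png

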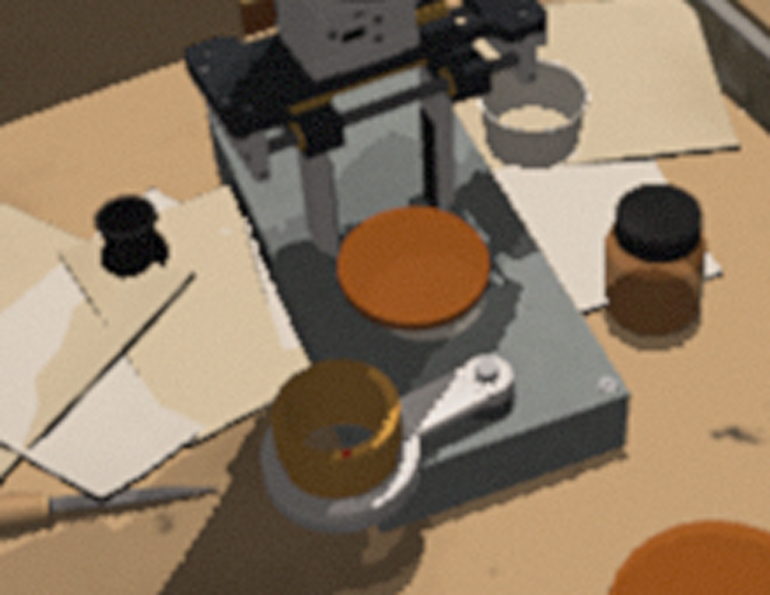

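>>> jog_arm([
  [0.003,0,0.0002],
  [0.003,0,0],
  [0.003,0,0],
  [0.002,0,0],
  [0.002,0,0],
  [0.0015,0,0],
  [0,0,0],
  [0,0,0],
], roll=[0,0,0,0,0,0,0,0])

```text
clock: 7.95
position: [0.5449, 0.0585, 0.0478]
tcp_rot: [[-0.038, 0.0, 0.999], [-0.999, 0.0, -0.038], [-0.0, -1.0, 0.0]]
contact_force: [0.8, 0.3, 0.1]
opening: 0.06
```

```bash
python3 look.py 4 wrist side scene| grep -v "amb \[[123]..\. *[0-9][0-9]\.\]"
```

```text
[0.54487869 0.05849787 0.04783033] [0.84665382 0.30223965 0.08243601] 0.05995793519748558
cell in tool [ 3.81267570e-02  2.82738865e-03 -3.99035676e-05]
wrist amb [277. 381.] [array([0.5429, 0.023 ]), np.float64(0.0383)]
wrist amb [279. 286.] [array([0.5432, 0.0267]), np.float64(0.0399)]
side amb [314. 295.] [array([ 0.5455, -0.2835]), np.float64(0.0538)]
side amb [260. 215.] [array([0.5394, 0.005 ]), np.float64(0.0416)]
side amb [383. 119.] [array([1.3972, 0.7638]), np.float64(0.7749)]
scene amb [336. 330.] [array([ 0.551 , -0.2358]), np.float64(0.0544)]
scene amb [227. 272.] [array([ 0.4552, -0.0441]), np.float64(0.0385)]
scene amb [316. 232.] [array([ 0.648 , -0.0437]), np.float64(0.038)]
scene amb [250. 232.] [array([0.5393, 0.0148]), np.float64(0.0424)]
scene amb [199. 129.] [array([0.6186, 0.3764]), np.float64(0.0764)]
```

View pics/side4z.png

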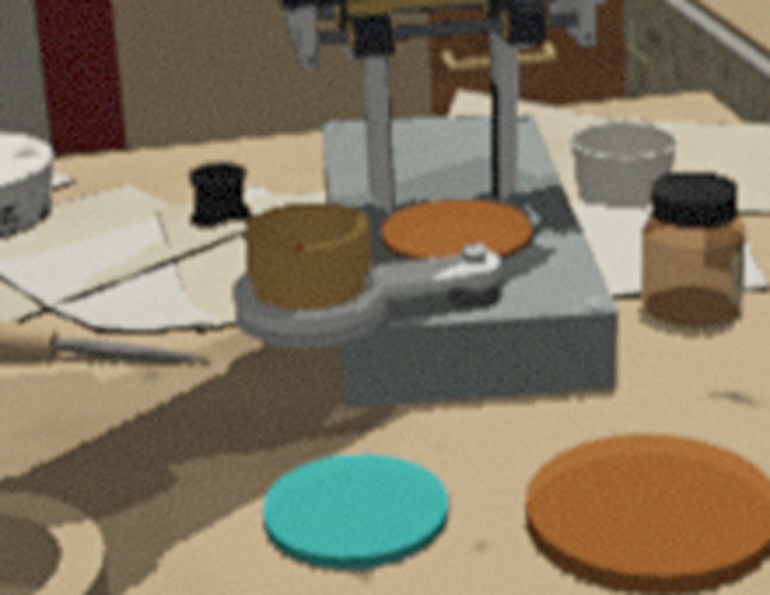

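View pics/scene4z.png

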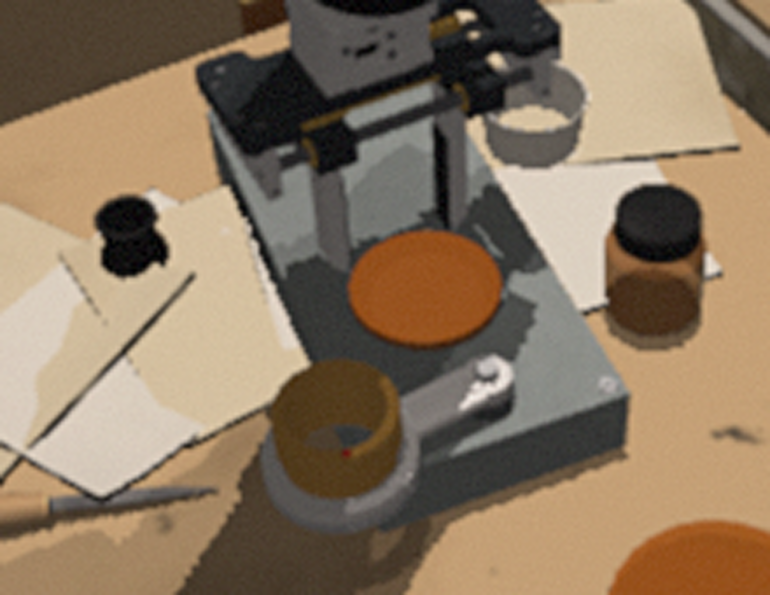

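>>> jog_arm([
  [0,-0.01,0],
  [0,-0.03,0],
  [0,-0.04,0],
  [0,-0.04,0],
  [0,-0.04,0],
  [0.024,0,-0.032],
  [0.024,0,-0.032],
  [0.024,0,-0.032],
  [0,0,0],
  [0,0,0],
  [0,0,0],
], roll=[0,0,0,0,0,0,0,0,0,0,0], grip=0)

```text
clock: 9.2
position: [0.4469, -0.0093, 0.2084]
tcp_rot: [[-0.037, 0.001, 0.999], [-0.999, 0.0, -0.037], [-0.0, -1.0, 0.001]]
contact_force: [1.0, 0.8, -0.5]
opening: 0.0936
```

```bash
python3 look.py 5 wrist scene| grep -v "amb \[[123]..\. *[0-9][0-9]\.\]"
```

```text
[ 0.44694629 -0.00926003  0.20840079] [ 1.01472139  0.76747382 -0.47792894] 0.09358062550424213
cell in tool [-0.03315759  0.16350933  0.09512165]
wrist amb [395. 389.] [array([ 0.5554, -0.1928]), np.float64(0.044)]
wrist amb [377. 322.] [array([ 0.5436, -0.1477]), np.float64(0.0201)]
wrist amb [277. 265.] [array([ 0.4455, -0.081 ]), np.float64(0.037)]
wrist amb [497. 191.] [array([ 0.6521, -0.0161]), np.float64(0.0323)]
wrist amb [383. 157.] [array([0.5412, 0.0228]), np.float64(0.0411)]
scene amb [337. 330.] [array([ 0.551 , -0.2357]), np.float64(0.0545)]
scene amb [226. 271.] [array([ 0.4562, -0.0442]), np.float64(0.0384)]
scene amb [316. 233.] [array([ 0.6475, -0.0438]), np.float64(0.0383)]
scene amb [252. 231.] [array([0.5393, 0.0144]), np.float64(0.0414)]
scene amb [211. 137.] [array([0.6067, 0.3268]), np.float64(0.0304)]
```

View pics/wrist5.png

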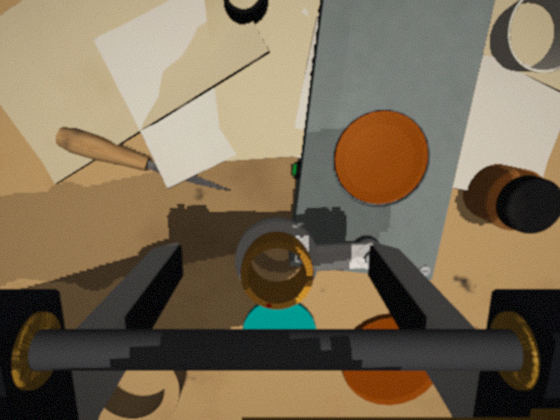

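View pics/scene5z.png

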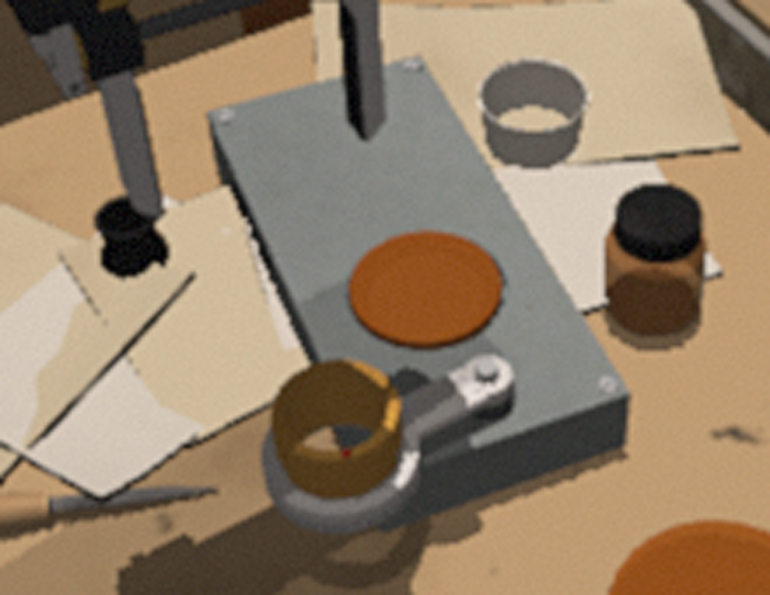

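```bash
python3 - <<'E'
from h import *
o=r.get_obs(); W=r.capture("wrist"); s=r.capture("scene")
for k,n in((W,"w"),(s,"s")):
  for b in blobs(k["img"],(3,140,40),(18,255,255),150):
    h=cv2.convexHull(b)[:,0];p,q=circ(ray(k,h,.047,o))
    if np.hypot(*(p-[.5434,.0204]))<.02: print(n,"glass",p,q)
    p,q=circ(ray(k,h,.099,o))
    if np.hypot(*(p-[.446,-.07]))<.03: print(n,"ring",p,q)
cv2.imwrite("pics/w5z.png",cv2.resize(W["img"][200:330,200:400],None,fx=4,fy=4,interpolation=cv2.INTER_CUBIC)[:,:,::-1])
E
```

```text
w ring [ 0.4456424  -0.06188909] 0.03177011126817215
w glass [0.54289592 0.02191888] 0.04184156706474418
s ring [ 0.44198818 -0.07767166] 0.03575320266626519
s glass [0.54193351 0.01924776] 0.04181315477543427
```

View pics/w5z.png

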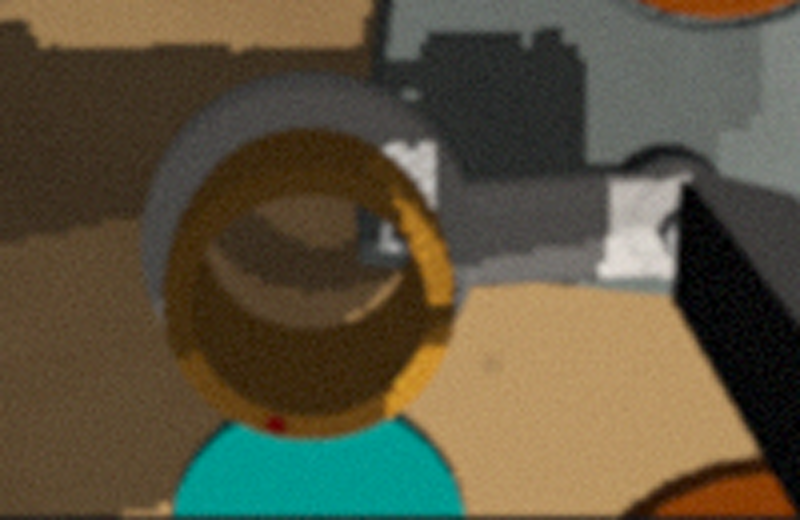

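```bash
python3 - <<'E'
from h import *
o=r.get_obs(); W=r.capture("wrist")
a=lambda p:np.array(p)/4.+[200,200]
P=ray(W,[a((310,295)),a((165,295)),a((455,295)),a((310,440)),a((275,425))],.099,o);print(P)
c=P[0];print("in tool",o["tcp_rot"].T@(c-o["position"]))
cell=np.array([.5434,.0204]);yd=np.array([np.sin(np.radians(8.75)),np.cos(np.radians(8.75))]);pv=cell-.085*yd
v=c[:2]-pv;print(pv,v,np.hypot(*v),np.degrees(np.arctan2(v[1],v[0])))
# ideal ring position at 85mm and the q
th=np.arctan2(v[1],v[0]);i=pv+.085*np.array([np.cos(th),np.sin(th)]);print(i,th-np.radians(81.25))
E
```

```text
[[ 0.4462178  -0.06302274  0.099     ]
 [ 0.41654305 -0.0619511   0.099     ]
 [ 0.47588983 -0.06409428  0.099     ]
 [ 0.44507885 -0.09572506  0.099     ]
 [ 0.43787344 -0.09200072  0.099     ]]
in tool [0.05382511 0.10864665 0.00162818]
[ 0.53046951 -0.06361073] [-0.08425171  0.00058799] 0.08425375918336053 179.6001416378625
[ 0.44547158 -0.06301753] 1.7165337913834693
```

>>> jog_arm([
  [0.028,0,0.001],
  [0.0277,0,0],
  [0,0.04,0],
  [0,0.04,0],
  [0,0.035,0],
  [0,0.0214,0],
  [0,0,0],
  [0,0,0],
  [0,0,0],
], roll=[0,0,0,0,0,0,0,0,0])

```text
clock: 10.35
position: [0.446, -0.0655, 0.0726]
tcp_rot: [[-0.038, 0.002, 0.999], [-0.999, -0.0, -0.038], [0.0, -1.0, 0.002]]
contact_force: [0.0, 0.3, -0.7]
opening: 0.0939
```

```bash
python3 look.py 6 wrist side|head -2; python3 -c "
from h import *
print(r.get_obs()['joint_pos'])"
```

```text
[ 0.44601879 -0.06550254  0.07259877] [ 0.01056776  0.29550745 -0.74121059] 0.09387945895260662
cell in tool [-0.08950622  0.02774081  0.09403788]
[ 0.43133152  0.28063904 -0.48369164  2.19136031  0.20016601  0.7083351
 -0.22656365]
```

View pics/wrist6.png

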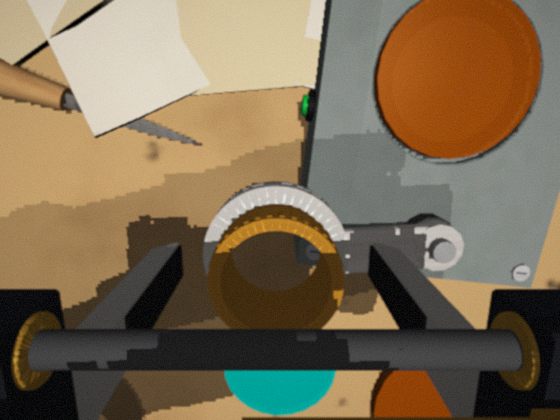

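View pics/side6z.png

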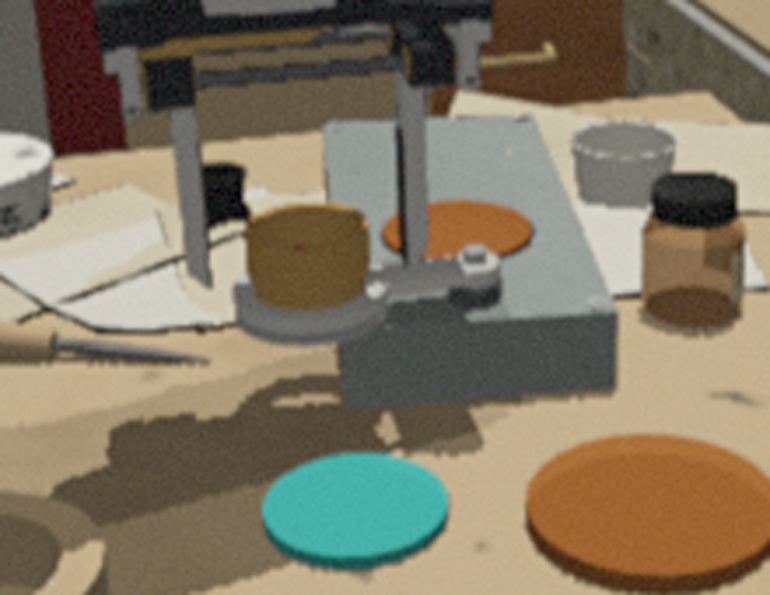

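>>> jog_arm([
  [0,0,0],
  [0,0,0],
  [0,0,0],
  [0,0,0],
  [0,0,0],
  [0,0,0],
], roll=[0,0,0,0,0,0], grip=255, squeeze=15)

```text
clock: 11.05
position: [0.4459, -0.0655, 0.0717]
tcp_rot: [[-0.038, 0.001, 0.999], [-0.999, 0.0, -0.038], [-0.0, -1.0, 0.001]]
contact_force: [3.6, -0.7, 1.5]
opening: 0.0603
```

Gripped at 60.3 mm, which matches the ring's diameter. Next I swing the arm along the arc, starting with 48°.

>>> jog_arm([
  [-0.0059,0,0],
  [-0.0059,0,0],
  [-0.0059,0,0],
  [-0.0059,0,0],
  [-0.0059,0,0],
  [-0.0059,0,0],
  [-0.0059,0,0],
  [-0.0059,0,0],
  [-0.0059,0,0],
  [-0.0059,0,0],
  [-0.0059,0,0],
  [-0.0059,0,0],
  [0,0,0],
  [0,0,0],
], roll=[4,4,4,4,4,4,4,4,4,4,4,4,0,0])

```text
clock: 12.45
position: [0.4731, -0.0023, 0.0715]
tcp_rot: [[-0.768, -0.0, 0.641], [-0.641, 0.0, -0.768], [0.0, -1.0, -0.001]]
contact_force: [-1.6, 2.3, 5.7]
opening: 0.0605
```

```bash
python3 look.py 7 wrist scene|head -2; python3 -c "
from h import *
o=r.get_obs();pv=np.array([.5305,-.0636]);v=o['position'][:2]-pv
print(o['joint_pos'],o['moment'],np.hypot(*v),np.degrees(np.arctan2(v[1],v[0])),np.degrees(np.arctan2(o['tcp_rot'][1,0],o['tcp_rot'][0,0])))"
```

```text
[ 0.4731295  -0.0022806   0.07148199] [-1.61720981  2.34521154  5.69266173] 0.06045992479375391
cell in tool [-0.06848382  0.0264586   0.02763253]
[ 0.16732384  0.29989738 -0.34220928  2.15082978  0.15138627  0.71329794
 -1.15078659] [ 0.81037655  0.37088125 -0.04805539] 0.08395480473872953 133.13320921097667 -140.14507021996766
```

View pics/scene7z.png

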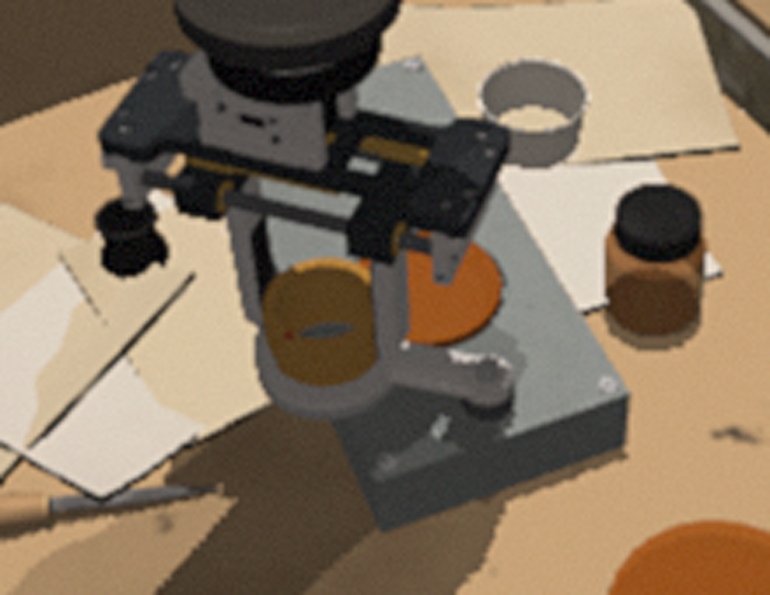

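>>> jog_arm([
  [-0.0059,0,0],
  [-0.0059,0,0],
  [-0.0059,0,0],
  [-0.0059,0,0],
  [-0.0059,0,0],
  [-0.0059,0,0],
  [-0.0059,0,0],
  [-0.0059,0,0],
  [-0.0059,0,0],
  [-0.0059,0,0],
  [-0.0059,0,0],
  [-0.0059,0,0],
  [-0.0059,0,0],
  [0,0,0],
  [0,0,0],
], roll=[4,4,4,4,4,4,4,4,4,4,4,4,4,0,0])

```text
clock: 14.05
position: [0.5447, 0.0193, 0.0716]
tcp_rot: [[-0.978, 0.0, -0.21], [0.21, 0.002, -0.978], [0.0, -1.0, -0.002]]
contact_force: [1.1, 8.0, 4.4]
opening: 0.061
```

```bash
python3 look.py 8 wrist scene|head -2; python3 -c "
from h import *
o=r.get_obs();pv=np.array([.5305,-.0636]);v=o['position'][:2]-pv
print(o['joint_pos'],o['moment'],np.hypot(*v),np.degrees(np.arctan2(v[1],v[0])),np.degrees(np.arctan2(o['tcp_rot'][1,0],o['tcp_rot'][0,0])))"
```

```text
[0.54474731 0.01926712 0.07160113] [1.11576733 8.01967084 4.43544048] 0.06099171129449312
cell in tool [ 0.00155244  0.0266027  -0.00077766]
[-0.03472192  0.38396506 -0.14255403  2.00702742  0.07526657  0.75484441
 -2.00382548] [ 2.43725947 -0.13346076 -0.05034615] 0.08404718970962638 80.24805176154013 167.90066884746452
```

View pics/scene8z.png

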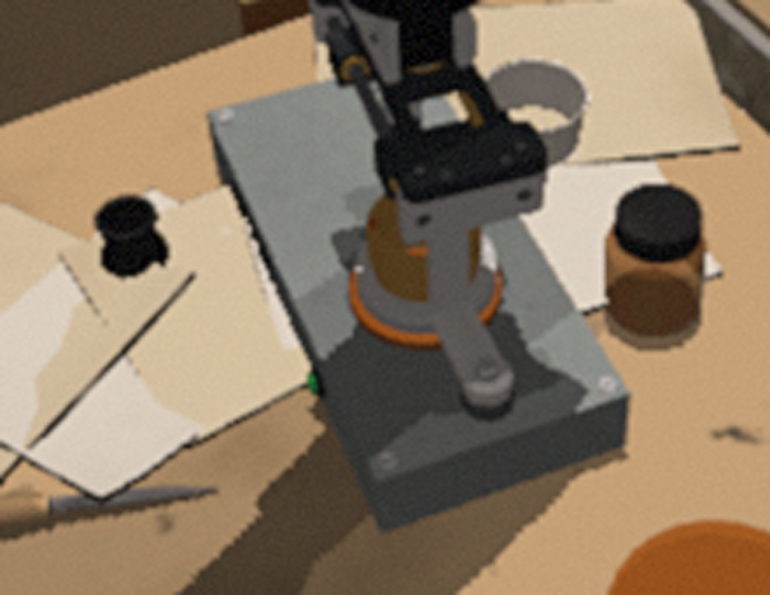

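>>> jog_arm([
  [-0.0015,0,0],
  [-0.0015,0,0],
  [0,0,0],
  [0,0,0],
], roll=[0,0,0,0])

```text
clock: 14.55
position: [0.5457, 0.019, 0.0713]
tcp_rot: [[-0.978, -0.003, -0.209], [0.209, 0.002, -0.978], [0.004, -1.0, -0.001]]
contact_force: [-12.0, 10.3, 11.7]
opening: 0.0604
```

```bash
python3 -c "
from h import *
o=r.get_obs();pv=np.array([.5305,-.0636]);v=o['position'][:2]-pv
print(o['contact_force'],o['moment'],o['opening'],np.hypot(*v),np.degrees(np.arctan2(v[1],v[0])))"
```

```text
[-11.97857368  10.32294108  11.66577293] [ 2.95641143  2.65858076 -0.0691773 ] 0.060441628915464264 0.08395121191472735 79.57419885360738
```

>>> jog_arm([
  [0,0,0],
  [0.002,0,0],
  [0.001,0,0],
  [0,0,0],
  [0,0,0],
], roll=[0,0,0,0,0], grip=0)

```text
clock: 15.05
position: [0.5445, 0.0173, 0.0714]
tcp_rot: [[-0.978, -0.0, -0.211], [0.211, -0.0, -0.978], [0.0, -1.0, 0.0]]
contact_force: [-0.1, -0.5, -0.5]
opening: 0.0935
```

```bash
python3 look.py 9 wrist side|head -2
```

```text
[0.54453957 0.01727786 0.07138642] [-0.14245183 -0.4969577  -0.54085202] 0.09352954631191131
cell in tool [ 0.00177194  0.02638633 -0.00281268]
```

View pics/wrist9.png

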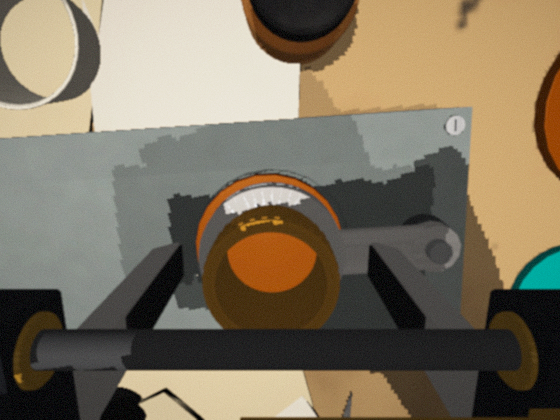

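View pics/side9z.png

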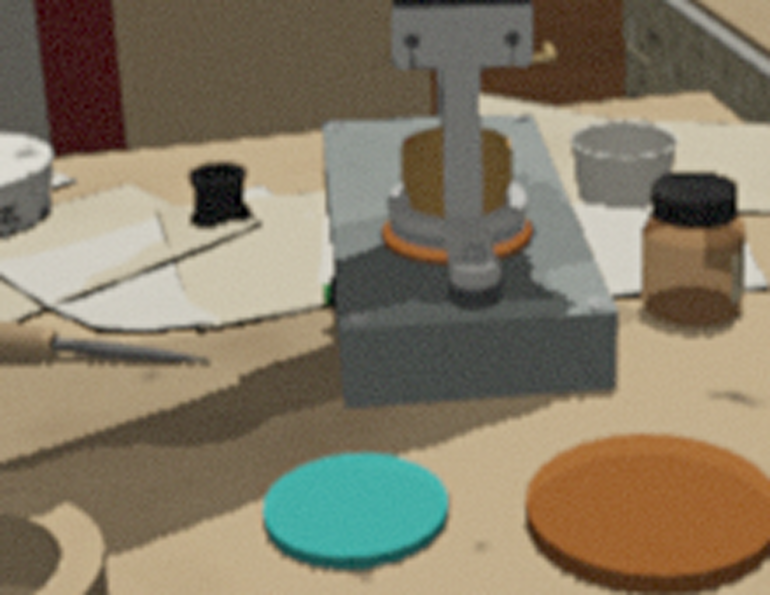

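>>> jog_arm([
  [0.0015,-0.0056,-0.003],
  [0,0,0],
  [0,0,0],
  [0,0,0],
  [0,0,0],
  [0,0,0],
  [0,0,0],
  [0,0,0],
  [0,0,0],
  [0,0,0],
  [0,0,0],
  [0,0,0],
  [0,0,0],
  [0,0,0],
  [0,0,0],
  [0,0,0],
  [0,0,0],
  [0,0,0],
  [0,0,0],
  [0,0,0],
], roll=[0,-8,-8.5,-8.5,-8.5,-8.5,-8.5,-8.5,-8.5,-8.5,-8.5,-8.5,-8.5,-8.5,-8.5,-8.5,-8.5,-8.5,-8.5,-8.5])

```text
clock: 17.15
position: [0.5438, 0.0207, 0.0774]
tcp_rot: [[0.859, 0.0, 0.512], [-0.512, -0.0, 0.859], [0.0, -1.0, -0.0]]
contact_force: [0.3, -0.4, -0.5]
opening: 0.0942
```

>>> jog_arm([
  [0,0,0],
  [0,0,0],
], roll=[-7,0])

```text
clock: 17.35
position: [0.5438, 0.0206, 0.0772]
tcp_rot: [[0.913, 0.0, 0.408], [-0.408, 0.0, 0.913], [-0.0, -1.0, 0.0]]
contact_force: [-0.6, -0.1, -0.3]
opening: 0.0943
```

```bash
python3 look.py 10 wrist|head -2; python3 -c "
from h import *
o=r.get_obs()
print(o['joint_pos'],np.degrees(np.arctan2(o['tcp_rot'][1,0],o['tcp_rot'][0,0])))"
```

```text
[0.54376599 0.02061703 0.07721904] [-0.5953874  -0.05961651 -0.34859065] 0.09429065990950038
cell in tool [-0.00024573  0.032219   -0.00035137]
[ 0.47854148  0.48361306 -0.78955769  1.97522188  0.44898738  0.86392885
  0.59270363] -24.32925265757651
```

View pics/wrist10.png

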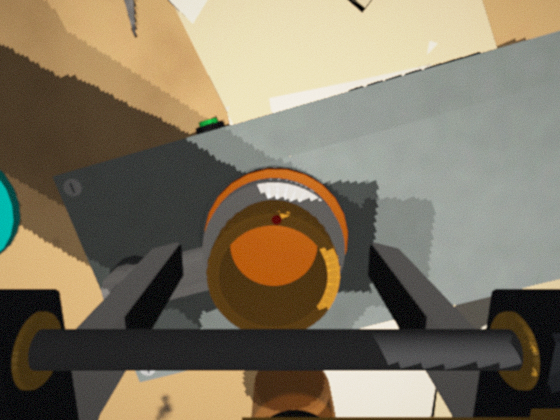

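>>> jog_arm([
  [0,0,0],
  [0,0,0],
  [0,0,0],
  [0,0,0],
  [0,0,0],
  [0,0,0],
], roll=[0,0,0,0,0,0], grip=255, squeeze=25)

```text
clock: 18.0
position: [0.5434, 0.0201, 0.0771]
tcp_rot: [[0.912, -0.001, 0.41], [-0.41, -0.001, 0.912], [-0.0, -1.0, -0.001]]
contact_force: [-2.8, -2.8, 4.5]
opening: 0.06
```

>>> jog_arm([
  [0,0.00026,0],
  [0,0.00026,0],
  [0,0.00026,0],
  [0,0.00026,0],
  [0,0.00026,0],
  [0,0.00026,0],
  [0,0.00026,0],
  [0,0.00026,0],
  [0,0.00026,0],
  [0,0.00026,0],
  [0,0.00026,0],
  [0,0.00026,0],
  [0,0.00026,0],
  [0,0.00026,0],
  [0,0.00026,0],
  [0,0.00026,0],
  [0,0.00026,0],
  [0,0.00026,0],
  [0,0.00026,0],
  [0,0.00026,0],
], roll=[5,5,5,5,5,5,5,5,5,5,5,5,5,5,5,5,5,5,5,5])

```text
clock: 20.0
position: [0.5441, 0.0199, 0.0721]
tcp_rot: [[-0.565, 0.001, 0.825], [-0.825, -0.001, -0.565], [0.0, -1.0, 0.001]]
contact_force: [0.2, -3.6, 3.1]
opening: 0.0599
```

```bash
python3 look.py 11 wrist|head -2; python3 -c "
from h import *
o=r.get_obs()
print(o['joint_pos'],o['moment'],np.degrees(np.arctan2(o['tcp_rot'][1,0],o['tcp_rot'][0,0])))"
```

```text
[0.54405526 0.0199048  0.07205794] [ 0.21117906 -3.64731568  3.10037652] 0.059926780840663905
cell in tool [-4.58129938e-05  2.70570913e-02 -8.47638635e-04]
[ 0.16665455  0.40497846 -0.39174449  1.99597179  0.21685744  0.77970938
 -0.95772697] [-1.42966855 -0.47897888 -0.0707969 ] -124.7316952579921
```

View pics/wrist11.png

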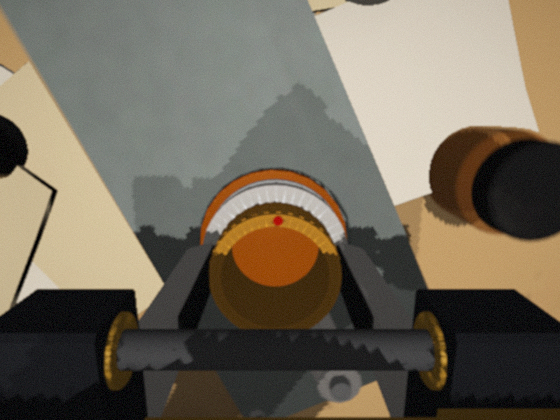

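>>> jog_arm([
  [0,0.00026,0],
  [0,0.00026,0],
  [0,0.00026,0],
  [0,0.00026,0],
  [0,0.00026,0],
  [0,0.00026,0],
  [0,0.00026,0],
  [0,0.0002,0],
  [0,0,0],
], roll=[5,5,5,5,5,5,5,5,0])

```text
clock: 20.95
position: [0.5455, 0.0204, 0.0708]
tcp_rot: [[-0.962, 0.003, 0.272], [-0.272, -0.001, -0.962], [-0.003, -1.0, 0.001]]
contact_force: [5.1, -5.9, 7.4]
opening: 0.0601
```

```bash
python3 look.py 12 wrist|head -2; python3 -c "
from h import *
o=r.get_obs()
print(o['joint_pos'],o['moment'],np.degrees(np.arctan2(o['tcp_rot'][1,0],o['tcp_rot'][0,0])))"
```

```text
[0.54549796 0.02036159 0.07080417] [ 5.14053699 -5.89101553  7.44355897] 0.060138417564261325
cell in tool [ 0.00209131  0.02579665 -0.00064589]
[ 0.04031732  0.39102117 -0.23811697  2.00335434  0.13277184  0.75828109
 -1.56972905] [-1.17780919 -1.14129426  0.5173351 ] -164.07987912773066
```

>>> jog_arm([
  [0,0,0],
  [0,0,0],
  [0,0,0],
  [0,0,0],
], roll=[3,3,2,0])

```text
clock: 21.4
position: [0.5452, 0.02, 0.0707]
tcp_rot: [[-0.991, 0.003, 0.137], [-0.137, -0.001, -0.991], [-0.003, -1.0, 0.001]]
contact_force: [4.0, -5.6, 7.7]
opening: 0.0599
```

```bash
python3 look.py 13 wrist side|head -2; python3 -c "
from h import *
o=r.get_obs()
print(o['joint_pos'],o['moment'],np.degrees(np.arctan2(o['tcp_rot'][1,0],o['tcp_rot'][0,0])))"
```

```text
[0.54516749 0.02002699 0.07066109] [ 3.9877957  -5.64309126  7.70876425] 0.05990448385439691
cell in tool [ 0.00176875  0.02565567 -0.00064244]
[ 0.0153315   0.38881428 -0.2072654   2.00524174  0.11575654  0.75581754
 -1.69301666] [-1.55133627 -0.89033494  0.65996819] -172.04463167136552
```

View pics/wrist13.png

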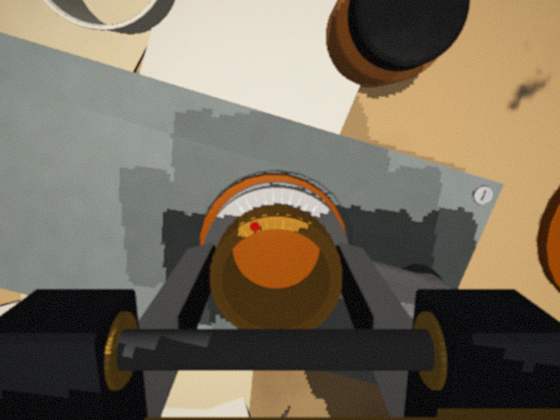

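```bash
cat > mark.py <<'E'
from h import *
o=r.get_obs(); W=r.capture("wrist")
hsv=cv2.cvtColor(W["img"],cv2.COLOR_RGB2HSV); b=W["img"].astype(int)
m=((b[:,:,0]>100)&(b[:,:,1]<45)&(b[:,:,2]<45)); m[:190]=0;m[300:]=0
ys,xs=np.nonzero(m);k=(abs(xs-277)<70);xs,ys=xs[k],ys[k];px=[xs.mean(),ys.mean()];print(px,len(xs))
for z in (.099,.0915):
    p=ray(W,px,z,o)[0][:2];v=p-np.array([.5436,.0204]);print(z,p,np.hypot(*v),np.degrees(np.arctan2(v[1],v[0])))
cv2.imwrite("pics/mk%d.png"%(o["clock"]*100),cv2.resize(W["img"][160:330,190:370],None,fx=4,fy=4,interpolation=cv2.INTER_CUBIC)[:,:,::-1])
E
python3 mark.py; ls pics/mk*; python3 - <<'E'
from h import *
# old image wrist10, wrist11
K=r.capture("wrist")
for f,pos,ang in (("wrist10",[.5438,.0206,.0772],-24.33),("wrist11",[.5441,.0199,.0721],-124.73)):
    a=np.radians(ang);x=np.array([np.cos(a),np.sin(a),0]);y=np.array([0,0,-1.]);o=dict(tcp_rot=np.c_[x,y,np.cross(x,y)],position=np.array(pos))
    b=cv2.imread(f"pics/{f}.png")[:,:,::-1].astype(int)
    m=((b[:,:,0]>80)&(b[:,:,1]<45)&(b[:,:,2]<45)); m[:190]=0;m[300:]=0
    ys,xs=np.nonzero(m);k=(abs(xs-277)<70);px=[xs[k].mean(),ys[k].mean()]
    z=.099 if f=="wrist10" else .0938
    p=ray(K,px,z,o)[0][:2];v=p-np.array([.5436,.0204]);print(f,px,p,np.hypot(*v),np.degrees(np.arctan2(v[1],v[0])))
E
```

```text
[np.float64(254.66666666666666), np.float64(226.42592592592592)] 54
0.099 [0.56922484 0.03278637] 0.02846145541148591 25.797897869718014
0.0915 [0.56700734 0.0329036 ] 0.026537591694260274 28.10998872356783
pics/mk2150.png
wrist10 [np.float64(275.86842105263156), np.float64(219.56578947368422)] [0.51914383 0.03127408] 0.026764711843309925 156.02837699976865
wrist11 [np.float64(278.1509433962264), np.float64(221.37735849056602)] [0.55938421 0.04096996] 0.02592806518522001 52.49942999617746
```

View pics/side13z.png

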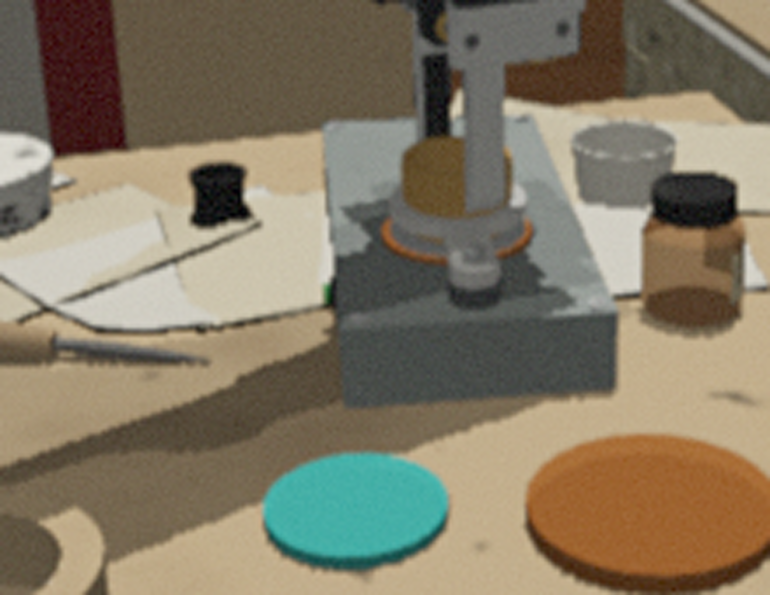

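>>> jog_arm([
  [0,0,0],
  [0,0,0],
  [0,0,0],
  [0,0,0],
  [0,0,0],
], roll=[0,2,3,3,0], grip=255, squeeze=36)

```text
clock: 22.1
position: [0.5455, 0.0198, 0.0706]
tcp_rot: [[-1.0, 0.003, -0.002], [0.002, -0.001, -1.0], [-0.003, -1.0, 0.001]]
contact_force: [7.1, -7.9, 4.5]
opening: 0.0598
```

```bash
python3 mark.py; python3 -c "
from h import *
o=r.get_obs()
print(o['joint_pos'][6],o['moment'],o['contact_force'],np.degrees(np.arctan2(o['tcp_rot'][1,0],o['tcp_rot'][0,0])))"
```

```text
[np.float64(247.35593220338984), np.float64(230.38983050847457)] 59
0.099 [0.56923684 0.03214137] 0.028197646306763722 24.60721913333446
0.0915 [0.56697802 0.03272065] 0.02642593566873182 27.79005888604985
-1.816989044055775 [-1.88211222 -1.44528274  1.37628631] [ 5.99789043 -8.1503451   4.95205987] 179.98062541524286
```

>>> jog_arm([
  [0,0,0],
  [0,0,0],
  [0,0,0],
  [0,0,0],
  [0,0,0],
  [0,-0.02,0],
  [0,-0.04,0],
  [0,-0.05,0],
  [0.03,-0.04,0],
  [0.03,-0.02,0],
  [0,0,0],
  [0,0,0],
], roll=[-4,-2,0,0,0,0,0,0,0,0,0,0], grip=0)

```text
clock: 23.35
position: [0.4841, 0.0145, 0.2403]
tcp_rot: [[-0.995, 0.002, 0.101], [-0.101, -0.0, -0.995], [-0.002, -1.0, 0.0]]
contact_force: [0.6, 0.4, 0.2]
opening: 0.0941
```

```bash
python3 look.py 14 wrist scene side|grep -v amb; python3 - <<'E'
from h import *
o=r.get_obs();k=r.capture("wrist")
b=k["img"].astype(int);m=((b[:,:,0]>90)&(b[:,:,1]<50)&(b[:,:,2]<50));ys,xs=np.nonzero(m)
print(len(xs),xs.mean() if len(xs) else 0,ys.mean() if len(xs) else 0)
cv2.imwrite("pics/w14z.png",cv2.resize(b[130:330,150:400].astype(np.uint8),None,fx=3,fy=3,interpolation=cv2.INTER_CUBIC)[:,:,::-1])
E
```

```text
[0.48411946 0.0145016  0.24034004] [0.64831015 0.42971521 0.21096595] 0.09409311812305993
cell in tool [-5.92495522e-02  1.95438446e-01  9.56951433e-05]
224 485.2544642857143 112.79910714285714
```

View pics/w14z.png

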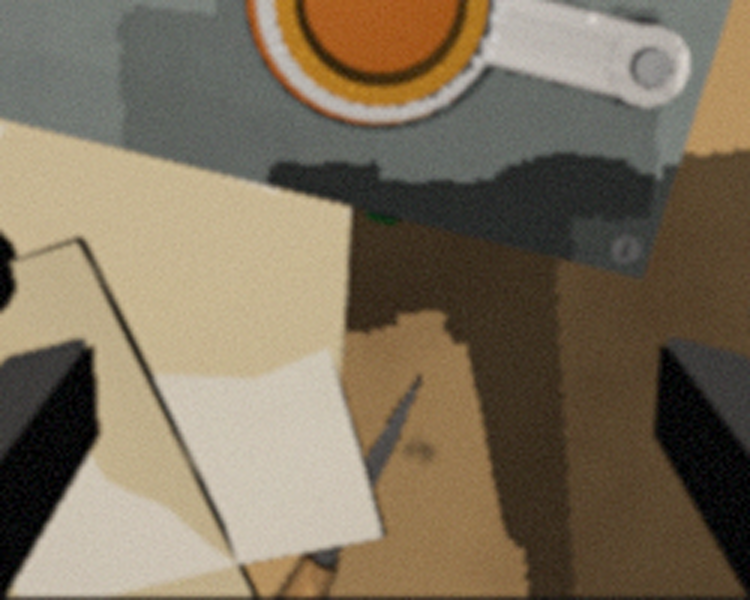

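View pics/scene14z.png

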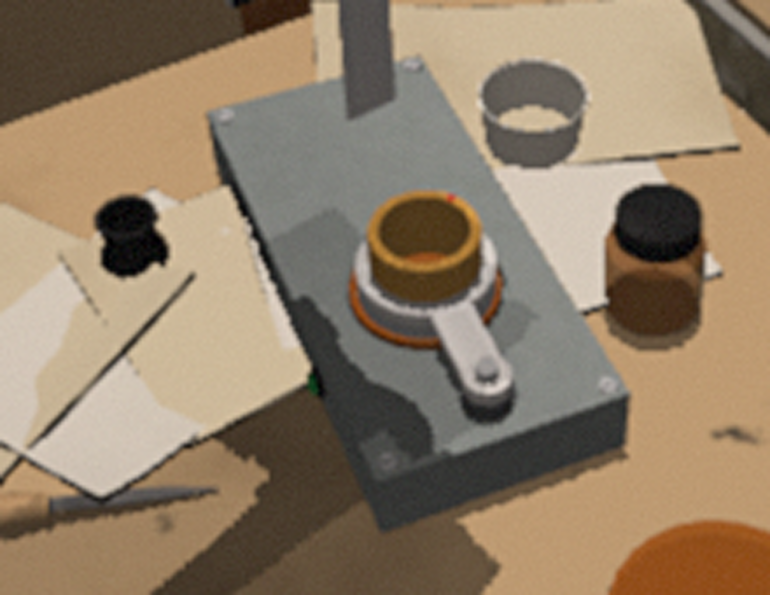

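View pics/side14z.png

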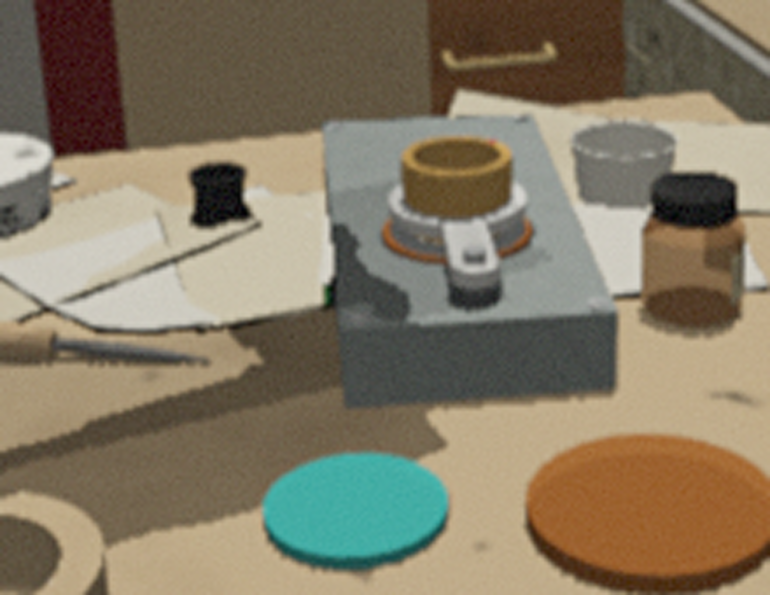

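```bash
python3 - <<'E'
from h import *
o=r.get_obs();k=r.capture("wrist");s=r.capture("scene")
cv2.imwrite("pics/w15z.png",cv2.resize(k["img"][50:190,210:400],None,fx=4,fy=4,interpolation=cv2.INTER_CUBIC)[:,:,::-1])
for n,q in(("w",k),("s",s)):
    b=q["img"].astype(int);m=((b[:,:,0]>90)&(b[:,:,1]<60)&(b[:,:,2]<60))
    ys,xs=np.nonzero(m)
    P=ray(q,np.c_[xs,ys],.0915,o);d=P[:,:2]-[.5436,.0204];g=np.hypot(*d.T)<.04
    if g.any(): v=d[g].mean(0);print(n,g.sum(),np.hypot(*v),np.degrees(np.arctan2(v[1],v[0])))
E
```

```text
w 75 0.004565597158034991 28.832070642365434
```

View pics/w15z.png

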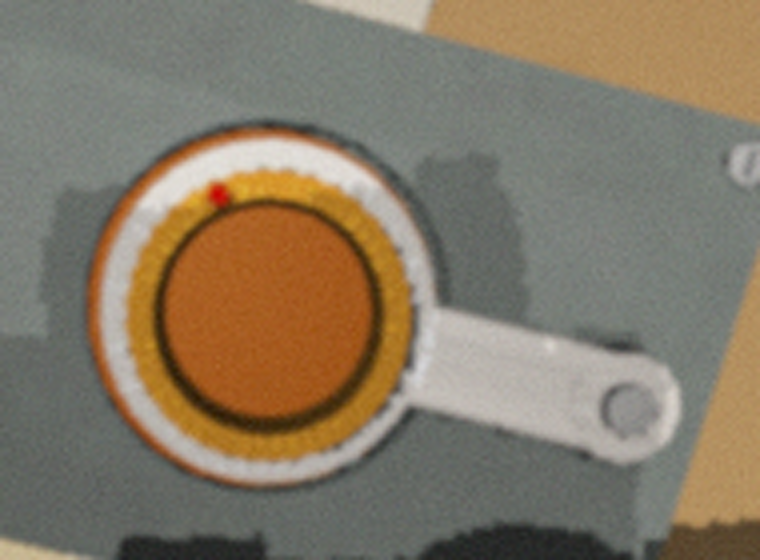

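```bash
python3 - <<'E'
from h import *
o=r.get_obs();k=r.capture("wrist")
a=lambda p:np.array(p)/4.+[210,50]
c,m=ray(k,[a((269.5,315)),a((220,194))],.0915,o); p=ray(k,a((632,408)),.073,o)[0]
v=m-c;w=c-p;print(c,m,p,np.degrees(np.arctan2(v[1],v[0])),np.hypot(*v[:2]),"arm",np.degrees(np.arctan2(w[1],w[0])),np.hypot(*w[:2]))
e=ray(k,[a((300,0)),a((760,122))],.045,o);d=e[0]-e[1];print("edge",np.degrees(np.arctan2(d[1],d[0])))
E
```

```text
[0.54366158 0.01987879 0.0915    ] [0.56699064 0.03262333 0.0915    ] [ 0.53100126 -0.06402265  0.073     ] 28.647550293320286 0.026583230240657948 arm 81.41907625085932 0.0848512545406943
edge 82.00462702927116
```

```bash
python3 -c "
from station import r
print(r.finish_job())"
```

```text
the job is handed in; nothing more can be done
None
```

I fitted the glass, closed the retainer arm over it and screwed the ring down until it would turn no further, then handed the job in at about 23.5 s. No verdict was reported.

- **Glass:** I pushed it across the deck with the half-open fingers until it dropped into the cell. Before the arm was closed, the scene and wrist cameras put its centre within about 2 mm of the cell's centre. I judged flatness by eye only.
- **Arm:** I swung it by the gripped ring until about 12 N of push no longer moved it. The final picture puts the arm at 81.4°, against 81.3° to 82.0° for the housing's axis, so it is closed.
- **Ring:** I turned it clockwise until the grip slipped. A second try with a stronger grip (1.4 N m measured) didn't move it, and it stayed put after release.
- **Bystanders:** The jar, the grey cup nearest the housing (which I took for the varnish cup) and the loupe look unmoved in the last pictures. I didn't measure them again. The gripper was clear of everything at the end.

**Doubtful point:** the ring's red mark turned only about 128° (2.23 rad), short of the full 2.5 rad. I concluded the ring didn't start fully raised and is now at its stop, but I couldn't measure its starting angle. I also had no direct reading of the foot's force on the glass.

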